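# Release the two squeeze catches and hold the glassware cage's gate wide

## Task

Squeeze the green catch on the glassware cage fully home, and only then the purple one; then take the orange upright knob and swing the gate towards you, past its half-way detent, until it stands wide open at about a right angle. The gate pulls itself shut, so finish while still holding it wide open with the gripper. Leave the glass tubes in the cage and the things on the table where they are.

Things in the scene. Friction and masses are not known exactly. Their poses are not given: they have to be found in the camera images.
- green_pinch (a point): green catch on the lintel over the gate (mm). Squeeze along y (y: along the lintel to the hinge; x away from robot). Fixed dark tab, outer face y -11; green sliding tab, outer face y +23 at rest, +11 squeezed: this point is the middle of the two when squeezed. Tabs 22 wide, 14 above to 24 below the point (height 220), base plate below. The two catches are 90 apart, either way round
- purple_pinch (a point): purple catch on the lintel over the gate (mm). Squeeze along y (y: along the lintel to the hinge; x away from robot). Fixed dark tab, outer face y -11; purple sliding tab, outer face y +23 at rest, +11 squeezed: this point is the middle of the two when squeezed. Tabs 22 wide, 14 above to 24 below the point (height 220), base plate below. The two catches are 90 apart, either way round
- green_slide (a joint): travel of the green sliding tab towards its fixed tab, m: 0 to 0.002 at rest, 0.012 fully squeezed (hard stop). It slides against 4 N of friction and stays where it is left; it frees the gate from about 0.009
- purple_slide (a joint): the same for the purple tab: 0 to 0.002 at rest, 0.012 fully squeezed, stays where it is left
- gate_knob (a point): middle of the grip of the orange upright knob on the gate: vertical round bar, 18 mm in diameter, 25 above to 45 below this point (height 160), 29 clear to the gate behind, flat bracket at its foot. It swings with the gate and has the gate's axes: hinge line at x +44, y +195 (shut: x away from robot, y along the gate to the hinge)
- gate_hinge (a point): point on the gate's upright hinge line, height 160, at the gate's left end seen from the robot. Axes fixed to the cage: x away from the robot, y along the shut gate from knob to hinge, z up. Gate: steel grille 215 mm long, 147 high, strike posts to 168. Cage: 270 wide, 190 deep, lintel top at 188
- gate (a joint): gate angle, rad: 0 shut, grows as the free end swings to the robot (clockwise from above), stop at 1.75. Locked until both catches are squeezed. A detent resists from 0.5 to 0.8 (about 3 N at the knob), helps to 1.1; a closing spring (about 1 N at the knob) pulls the gate back to the detent if let go
- tube_a_mid (a point): Middle (half-way up) of a bystander, to be left alone: green glass tube standing in the cage, 150 mm tall, foot 60 across, body 38
- tube_b_mid (a point): Middle (half-way up) of a bystander, to be left alone: second green glass tube in the cage, same size
- tube_c_mid (a point): Middle (half-way up) of a bystander, to be left alone: purple glass tube in the cage, same size
- glue_mid (a point): Middle (half-way up) of a bystander, to be left alone: black bottle on the table, 110 mm tall, 48 across
- carton_mid (a point): Middle (half-way up) of a bystander, to be left alone: flat red carton on the table, 100 x 150 x 45 mm
- tin_mid (a point): Middle (half-way up) of a bystander, to be left alone: open steel tin on the table, 100 x 130 x 50 mm
- tape_mid (a point): Middle (half-way up) of a bystander, to be left alone: cardboard-brown tape roll on the table, 100 mm across, 48 tall

How it is judged:
By the outcome, as a careful person would: the job done as asked, in the order asked, and still so for the second after the job is handed in, while the arm keeps its last pose, push and grip.
It also fails if it takes over 67 s, if anything falls off the work surface, if the arm or the gripper's body presses on something with over 40 N, if the wrist force passes 120 N, or if a joint passes its speed limit or range.

## Robot

A 6-joint arm with a two-finger parallel gripper is mounted at the origin on the work surface. World frame = base frame: x ahead of the robot, y to its left, z up, the work surface at z = 0. Lengths are in mm, angles in rad, forces in N, time in s.
With the tool pointing down it reaches from about 325 to 850 mm from the base axis. Payload 4.4 kg.
Tool frame: the origin (TCP) lies midway between the tips of the shut fingers; the grasp point (between the pads) lies manip.tcp_to_grasp behind it (manip.tcp_to_grasp is the distance from the TCP to the grasp point, in mm); z points along the fingers, y is the line along which they close (so a half turn about z gives the same grasp; the last joint's range is limited). The gripper opens to 94 mm and grips with 3 to 60 N. Pads are 16 mm wide; open, the fingers measure 119 mm over their backs; the gripper's body (75 mm by 177 mm) begins 78 mm behind the grasp point.
Start: joints at [-1.435, 0.207, 1.542, -0, 1.393, -0.15], TCP at [162.094, -551.682, 205.447] pointing down, gripper open.
Joint ranges: [-2.73, 2.73], [-0.86, 2.22], [0.23, 2.46], [-1.11, 4.25], [0.08, 2.63], [-2.82, 2.82]. Speed limits (rad/s): [2.79, 2.79, 3.14, 3.14, 3.14, 3.14].

## Interface

Orientations are given as a unit quaternion [w, x, y, z].
In Python, from cell import manip gives the robot as it stands.
- The arm moves only by the tool jog_arm, never from a script. Its argument "deltas" is a list of rows, each a list of 3 entries, a list of its own where there are three numbers: the opening, from 0 (shut) to 1 (fully open), then the shift along the tool's x, y, z in mm, then the turn, a rotation vector about the tool's x, y, z in degrees. In form: [[fingers, [dx, dy, dz], [ax, ay, az]], ...]. A call has exactly 10 rows; each row is the pose to reach, as a shift and turn from the pose commanded when the call began, along the tool's axes at that moment; what a row does not reach only later rows make up. A row lasts 1/12 s, in which the tool goes at most 41.7 mm and 7.16 degrees, less where a joint would pass 70% of its speed; a pose out of reach is approached as far as the arm can. A call with a gripper value outside its range is refused whole. The fingers move at their own pace and stop on an object; "grip_force" is the grip in N (left out, the last holds). Time passes only in rows, so rows that repeat a pose let the fingers close, or fill a call up. It gives the time, the measured TCP pose, the force, the opening and the grip force at its end, in the units of the state.
- manip.state(): the state, without advancing time (a new reading comes with each control period).
- manip.snapshot(name): name is "side" or "top"; returns (picture, depth): 400x640x3 uint8, red, green, blue; 400x640 float32, mm along the optical axis (not along the pixel's ray), 0 where there is no reading.
- manip.camera_info(name): a dict with "fov_y" (degrees; the focal length in pixels is half the picture's height over the tangent of half this angle, whatever the lens; pixels are square), "cx", "cy" (the principal point, pixels), "view" (4x4, takes a point from world to camera coordinates). Camera axes: x right, y up, looking along -z (the intrinsics and any distortion apply to the point x, -y, -z); pixel columns grow to the right and rows downward; lengths in mm; the calibration is good to about 2 mm. A picture is of the moment at which its call begins. camera_info takes no time and is no camera call.
- manip.sign_off(): hands the job in; it is judged then, once.
The state is a dict: "time": time; "joint_pos": joint angles; "joint_velocities": joint speeds; "effort": joint torques, N m; "ee_pos": TCP position; "ee_rot": TCP orientation; "wrist_force": force on the tool from outside, world axes, zero at the start; "moment": the same for the moment, N m; "opening": finger opening in mm; "gripper_force": force on a finger pad.
Only numpy, scipy, OpenCV 4.12 (cv2) and the standard library are available. Lean on these libraries where they do the work, as an engineer would, in place of code of your own. Each camera call takes 0.05 s, during which the arm holds its last target. There are 200 camera calls.

## Working session

There is one attempt and no reset: what is moved stays moved. The work goes in short steps, Python scripts to look and compute and a tool call to move; the robot and the scene stay as the last step left them, time stands still between calls to the robot, and variables do not carry over. Pictures are saved under pics/ and viewed, at most 10 in all, crops included, and the job is handed in when it is done.

Besides the shell and the picture viewer there is one more tool, called after "Call:" as name(argument=value, ...), one argument or row to a line, values as JSON. jog_arm: Moves the arm, as the interface text tells. Its arguments: {"type":"object","properties":{"deltas":{"type":"array"},"grip_force":{"type":"number"}},"required":["deltas"]}

```bash
mkdir -p pics; ls
cat > h.py <<'E'
import numpy as np, cv2
from cell import manip
def snap(n,tag):
    p,d=manip.snapshot(n); cv2.imwrite(f'pics/{tag}.png',p[:,:,::-1]); np.savez(f'{tag}.npz',p=p,d=d); return p,d
def world(n,d):
    c=manip.camera_info(n); f=200/np.tan(np.radians(c['fov_y'])/2)
    v,u=np.mgrid[:400,:640]; X=np.stack([(u-c['cx'])/f*d,-(v-c['cy'])/f*d,-d,np.ones_like(d)],-1)
    return (X@np.linalg.inv(np.array(c['view'])).T)[...,:3]
E
python3 - <<'E'
from h import *
for n in('side','top'):
    p,d=snap(n,n+'0'); print({k:np.round(v,3) if k!='view' else np.round(v,2).tolist() for k,v in manip.camera_info(n).items() if not isinstance(v,str)}, (d==0).mean())
s=manip.state();print(s, manip.tcp_to_grasp)
E
```

```text
pics
{'fov_y': np.float64(55.091), 'cx': np.float64(320.278), 'cy': np.float64(202.802), 'view': [[-0.96, -0.28, 0.01, 568.83], [0.22, -0.73, 0.64, -218.12], [-0.18, 0.62, 0.77, -996.4], [0.0, 0.0, 0.0, 1.0]]} 0.00397265625
{'fov_y': np.float64(46.477), 'cx': np.float64(322.541), 'cy': np.float64(201.352), 'view': [[-0.04, -1.0, -0.0, 41.97], [0.98, -0.04, 0.21, -624.75], [-0.21, 0.0, 0.98, -1185.09], [0.0, 0.0, 0.0, 1.0]]} 0.004078125
{'time': 0.1, 'joint_pos': array([-1.43551391e+00,  2.07304686e-01,  1.54278302e+00,  1.30057989e-05,
        1.39344567e+00, -1.50487409e-01]), 'joint_velocities': array([-0.00027978, -0.00144868, -0.00308451, -0.00037485, -0.00074852,
       -0.0005823 ]), 'effort': array([-8.77249495e-04, -3.71870291e+01, -2.82293093e+01,  7.00660120e-02,
        3.11850349e-02, -4.74955209e-05]), 'ee_pos': array([ 161.99556022, -550.98237409,  204.43728914]), 'ee_rot': array([-9.70287444e-04,  9.89809005e-01,  1.42398007e-01,  1.37767163e-05]), 'wrist_force': array([-0.52087647,  0.23483779, -0.18255354]), 'moment': array([0.03210057, 0.00435898, 0.00628135]), 'gripper_force': 0.0, 'opening': 93.86736850061884} 18.8
```

View pics/side0.png

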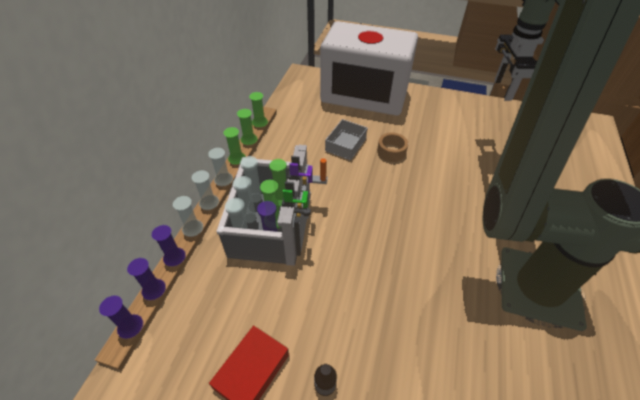

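View pics/top0.png

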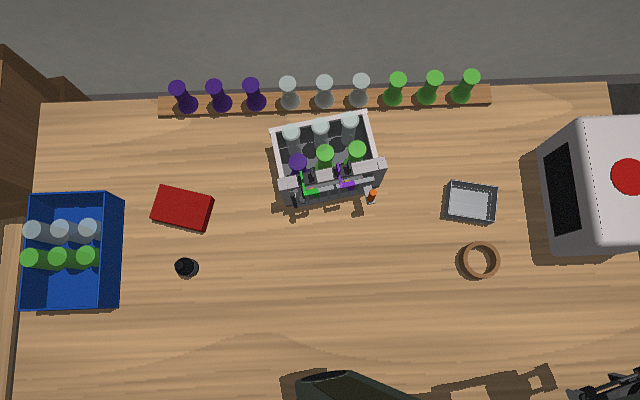

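The side view shows the cage around (270,210), the green catch near (305,198), the purple one near (300,172) and the orange knob at (323,165). In the top view, green is at (311,190), purple at (346,183) and the knob at (373,195).

Run:
```python
from h import *
for n in('side','top'):
    c=manip.camera_info(n); print({k:v for k,v in c.items() if k!='view'})
    z=np.load(n+'0.npz'); p,d=z['p'],z['d'].astype(float); W=world(n,d)
    hsv=cv2.cvtColor(p,cv2.COLOR_RGB2HSV); H,S,V=[hsv[...,i].astype(int) for i in range(3)]
    roi=np.zeros(H.shape,bool)
    if n=='side': roi[140:230,285:335]=1
    else: roi[160:215,270:390]=1
    for nm,m in dict(green=(H>45)&(H<75)&(S>150)&(V>60),purple=(H>120)&(H<150)&(S>120)&(V>50),orange=(H>3)&(H<14)&(S>190)).items():
        k,l,st,ce=cv2.connectedComponentsWithStats((m&roi).astype(np.uint8))
        for i in range(1,k):
            if st[i,4]<6: continue
            w=W[l==i]; print(n,nm,st[i],ce[i].round(),np.median(w,0).round(),np.percentile(w,5,0).round(),np.percentile(w,95,0).round())
    # lintel top: z 183..193
    # cage walls
    m=(abs(W[...,2]-188)<5)&roi; w=W[m][:,:2].astype(np.float32); print(len(w), cv2.minAreaRect(w))
    a=(slice(140,270),slice(215,335)) if n=='side' else (slice(100,220),slice(255,400))
    cv2.imwrite(f'pics/{n}c.png',cv2.resize(p[a],None,fx=5,fy=4.6 if 0 else 5,interpolation=cv2.INTER_CUBIC)[:600,:800,::-1])
```

```text
{'fov_y': 55.09066951604369, 'cx': 320.2778875170295, 'cy': 202.80174288613347}
side green [285 190  23  15 139] [295. 197.] [646.  64. 202.] [616.  35. 196.] [661.  68. 233.]
side purple [290 163  22  19 158] [300. 171.] [662. -25. 202.] [633. -50. 170.] [677. -20. 232.]
side orange [321 159   5   5  18] [323. 161.] [ 619. -102.  183.] [ 613. -110.  179.] [ 623. -100.  185.]
456 ((640.0928955078125, -15.2191162109375), (91.49176025390625, 275.6579284667969), 10.018908500671387)
{'fov_y': 46.47740262757431, 'cx': 322.54124575081477, 'cy': 201.35164078835393}
top green [299 170  20  28 133] [308. 188.] [624.  52. 202.] [616.  30. 170.] [659.  68. 235.]
top purple [288 160  21  15 211] [298. 166.] [703.  78. 163.] [691.  58.  31.] [718.  99. 168.]
top purple [336 163  19  28 158] [344. 180.] [640. -35. 201.] [633. -58. 167.] [676. -19. 236.]
top orange [367 189  10  13  72] [372. 195.] [ 613. -104.  182.] [ 610. -111.  125.] [624. -98. 187.]
985 ((657.0015869140625, -8.290420532226562), (271.71514892578125, 92.14210510253906), 88.65845489501953)
```

View pics/topc.png

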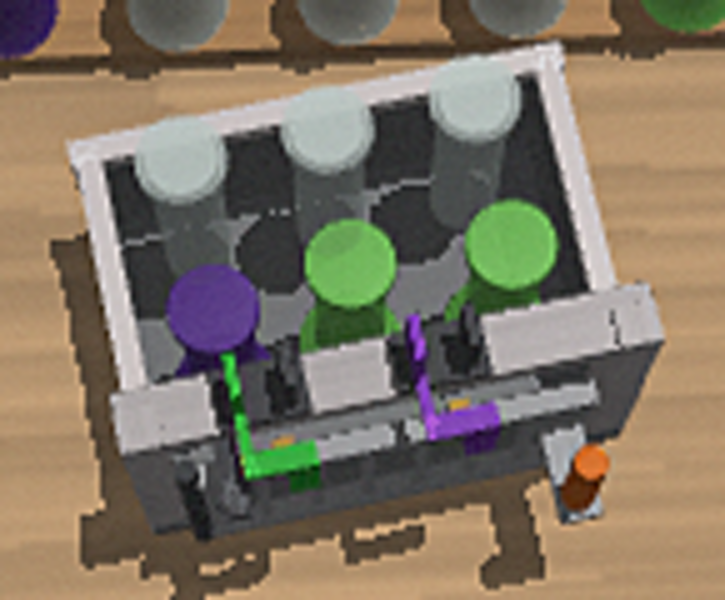

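View pics/sidec.png

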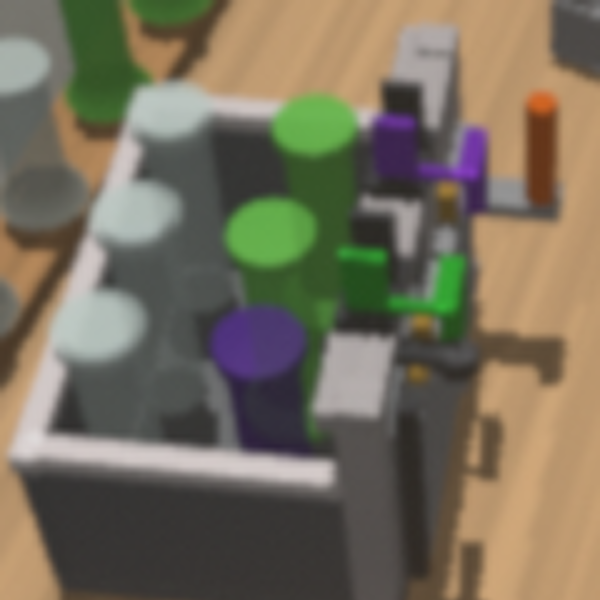

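The crops show the fixed dark tabs on the −y side of each catch (top crop: green tab (230,375), its dark tab (285,370); purple (415,340), dark (465,335)). The knob top is at (590,462). The hinge is on the left.

Run:
```python
from h import *
for n in('side','top'):
    z=np.load(n+'0.npz'); p,d=z['p'],z['d'].astype(float); W=world(n,d)
    hsv=cv2.cvtColor(p,cv2.COLOR_RGB2HSV); H,S,V=[hsv[...,i].astype(int) for i in range(3)]
    near=(abs(W[...,0]-665)<45)&(abs(W[...,1]-5)<110)
    wall=(abs(W[...,2]-188)<4)&(S<60)&(V>90)&(abs(W[...,0]-740)<150)&(abs(W[...,1])<220)
    print(n,'lintel',cv2.minAreaRect(W[wall&(W[...,0]<725)&(abs(W[...,1])<180)][:,:2].astype(np.float32)),wall.sum())
    hi=near&(W[...,2]>212)&(W[...,2]<242)
    for nm,m in dict(green=(H>45)&(H<75)&(S>120),purple=(H>120)&(H<150)&(S>90),dark=(S<60)&(V<90)).items():
        k,l,st,ce=cv2.connectedComponentsWithStats((m&hi).astype(np.uint8))
        for i in range(1,k):
            if st[i,4]>4:
                w=W[l==i]; print(n,nm,st[i,4],ce[i].round(),w.mean(0).round(1),w.min(0).round(),w.max(0).round())
    m=(H>3)&(H<14)&(S>170)&(abs(W[...,0]-617)<20)&(abs(W[...,1]+104)<20)
    for lo,h in((179,192),(110,178)):
        w=W[m&(W[...,2]>lo)&(W[...,2]<h)]; print('knob',len(w),w.mean(0).round(1),w.min(0).round(),w.max(0).round())
```

```text
side lintel ((669.5733642578125, -8.610382080078125), (31.64055633544922, 272.8763122558594), 9.901644706726074) 456
side green 71 [287. 193.] [655.8  66.2 225.1] [645.  60. 212.] [667.  69. 235.]
side purple 62 [294. 166.] [670.9 -22.7 224.4] [662. -47. 212.] [682. -19. 234.]
side dark 35 [295. 159.] [674.9 -47.9 225.2] [667. -52. 215.] [683. -44. 236.]
side dark 52 [289. 185.] [660.3  40.9 224.6] [650.  38. 213.] [670.  44. 235.]
knob 21 [ 617.8 -104.5  183.4] [ 612. -111.  179.] [624. -99. 185.]
knob 63 [ 617.5 -100.5  148.9] [ 613. -104.  117.] [623. -98. 178.]
top lintel ((657.34228515625, -10.110458374023438), (58.43996810913086, 272.4539489746094), 10.549641609191895) 814
top green 27 [301. 176.] [653.8  66.6 232.2] [644.  64. 214.] [665.  71. 240.]
top purple 35 [338. 168.] [669.5 -21.1 230.3] [660. -26. 213.] [681. -17. 238.]
top dark 33 [349. 166.] [674.7 -47.2 230.3] [665. -51. 212.] [686. -43. 239.]
top dark 29 [312. 174.] [658.4  40.9 230.4] [649.  38. 212.] [671.  45. 237.]
knob 40 [ 617.5 -105.7  184.5] [ 609. -114.  180.] [626. -99. 190.]
knob 35 [ 612.3 -102.3  148.2] [ 610. -111.  115.] [621. -97. 177.]
```

Call:
jog_arm(
  deltas=[
    [0.64,[0,0,-35],[0,0,-7]],
    [0.64,[20,-10,-70],[0,0,-14]],
    [0.64,[50,-30,-95],[0,0,-21]],
    [0.64,[85,-50,-115],[0,0,-28]],
    [0.64,[120,-70,-126],[0,0,-35]],
    [0.64,[155,-90,-126],[0,0,-42]],
    [0.64,[190,-110,-126],[0,0,-49]],
    [0.64,[225,-130,-126],[0,0,-56]],
    [0.64,[260,-150,-126],[0,0,-63]],
    [0.64,[295,-170,-126],[0,0,-70]],
  ],
  grip_force=20,
)

```text
time: 0.93
ee_pos: [398.1, -303.4, 331.1]
ee_rot: [-0.0, 0.727, 0.687, 0.0]
wrist_force: [1.3, -0.2, -0.7]
opening: 60.5
gripper_force: 0.0
```

```bash
cat >> h.py <<'E'
from scipy.spatial.transform import Rotation as Rot
def pose():
    s=manip.state(); q=s['ee_rot']; R=Rot.from_quat([q[1],q[2],q[3],q[0]])
    print('t',round(s['time'],2),'pos',s['ee_pos'].round(1),'yaw',np.degrees(np.arctan2(*R.as_matrix()[1::-1,0])).round(2),'tilt',R.as_matrix()[:,2].round(3),'F',s['wrist_force'].round(1),'op',round(s['opening'],1),'gf',round(s['gripper_force'],1),'q',s['joint_pos'].round(2))
    return s['ee_pos'],R
def to(t,yaw):
    p,R=pose(); T=Rot.from_euler('z',yaw,degrees=True)*Rot.from_euler('x',180,degrees=True)
    print('shift',R.inv().apply(np.array(t)-p).round(1),'turn',np.degrees((R.inv()*T).as_rotvec()).round(2))
E
python3 -c "
from h import *
to([658,48,330],190.1)"
```

```text
t 0.93 pos [ 398.1 -303.4  331.1] yaw 86.72 tilt [-0.  0. -1.] F [ 1.3 -0.2 -0.7] op 60.5 gf 0.0 q [-0.82 -0.02  1.54  0.    1.63 -0.77]
shift [365.7 239.4   1.2] turn [ 1.0000e-02 -3.0000e-02 -1.0338e+02]
```

Call:
jog_arm(
  deltas=[
    [0.64,[32,21,0],[0,0,-7]],
    [0.64,[64,42,0],[0,0,-14]],
    [0.64,[96,63,0],[0,0,-21]],
    [0.64,[128,84,0],[0,0,-28]],
    [0.64,[160,105,0],[0,0,-35]],
    [0.64,[192,126,0],[0,0,-42]],
    [0.64,[224,147,0],[0,0,-49]],
    [0.64,[256,168,0],[0,0,-56]],
    [0.64,[288,189,0],[0,0,-63]],
    [0.64,[320,210,0],[0,0,-70]],
  ],
)

```text
time: 1.77
ee_pos: [627.6, 2.5, 330.8]
ee_rot: [-0.001, 0.202, 0.979, -0.0]
wrist_force: [0.1, 0.4, 0.8]
opening: 60.2
gripper_force: 0.0
```

```bash
python3 -c "
from h import *
to([658,48,250],190.1)"
```

```text
t 1.77 pos [627.6   2.5 330.8] yaw 156.73 tilt [-0.001  0.    -1.   ] F [0.1 0.4 0.8] op 60.2 gf 0.0 q [-0.13  0.26  1.23 -0.    1.66 -1.3 ]
shift [-10.1  53.8  80.7] turn [ -0.    -0.07 -33.37]
```

Call:
jog_arm(
  deltas=[
    [0.64,[-2,11,5],[0,0,-7]],
    [0.64,[-4,22,10],[0,0,-14]],
    [0.64,[-6,33,20],[0,0,-21]],
    [0.64,[-8,44,30],[0,0,-28]],
    [0.64,[-10,54,42],[0,0,-33.4]],
    [0.64,[-10,54,56],[0,0,-33.4]],
    [0.64,[-10,54,68],[0,0,-33.4]],
    [0.64,[-10,54,80],[0,0,-33.4]],
    [0.64,[-10,54,80],[0,0,-33.4]],
    [0.64,[-10,54,80],[0,0,-33.4]],
  ],
)

```text
time: 2.6
ee_pos: [657.1, 45.8, 250.2]
ee_rot: [-0.001, -0.085, 0.996, 0.0]
wrist_force: [-0.2, -0.4, -0.7]
opening: 60.2
gripper_force: 0.0
```

Run:
```python
from h import *
to([658,48,203],190.1)
p,d=snap('top','t1'); q,e=snap('side','s1')
a=cv2.resize(p[110:220,255:395,::-1],None,fx=4,fy=4,interpolation=2); b=cv2.resize(q[130:240,240:340,::-1],None,fx=4,fy=4,interpolation=2)
cv2.imwrite('pics/m1.png',np.hstack([a,b])[:, :800])
```

```text
t 2.6 pos [657.1  45.8 250.2] yaw -170.26 tilt [-0.002  0.    -1.   ] F [-0.2 -0.4 -0.7] op 60.2 gf 0.0 q [-0.06  0.36  1.26 -0.    1.53 -1.8 ]
shift [-1.4  1.9 47.2] turn [ 0.03 -0.14 -0.36]
```

View pics/m1.png

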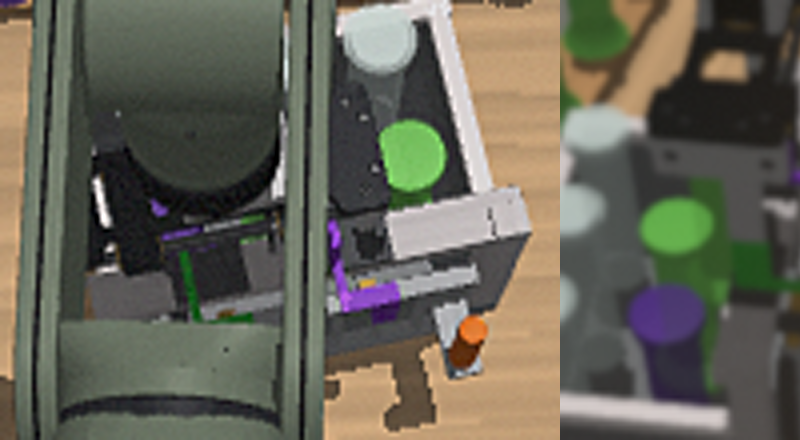

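The arm hides the green catch in the top view (around (190,290) in the crop), but nothing looks out of line. I'll descend and feel for contact.

Call:
jog_arm(
  deltas=[
    [0.64,[-1.4,2,6],[0,0,0]],
    [0.64,[-1.4,2,13],[0,0,0]],
    [0.64,[-1.4,2,20],[0,0,0]],
    [0.64,[-1.4,2,27],[0,0,0]],
    [0.64,[-1.4,2,34],[0,0,0]],
    [0.64,[-1.4,2,41],[0,0,0]],
    [0.64,[-1.4,2,46],[0,0,0]],
    [0.64,[-1.4,2,46],[0,0,0]],
    [0.64,[-1.4,2,46],[0,0,0]],
    [0.64,[-1.4,2,46],[0,0,0]],
  ],
)

```text
time: 3.53
ee_pos: [659.1, 48.3, 205.8]
ee_rot: [0.0, -0.085, 0.996, -0.0]
wrist_force: [0.1, -0.4, 0.1]
opening: 60.3
gripper_force: 0.0
```

```bash
python3 -c "
from h import *
to([658,48,203],190.1)"
```

```text
t 3.53 pos [659.1  48.3 205.8] yaw -170.23 tilt [ 0.001 -0.    -1.   ] F [ 0.1 -0.4  0.1] op 60.3 gf 0.0 q [-0.06  0.39  1.31  0.    1.44 -1.8 ]
shift [ 1.2 -0.1  2.8] turn [-0.01  0.04 -0.33]
```

Call:
jog_arm(
  deltas=[
    [0.5,[0,0,2],[0,0,0]],
    [0.42,[0,0,2],[0,0,0]],
    [0.36,[0,0,2],[0,0,0]],
    [0.32,[0,0,2],[0,0,0]],
    [0.28,[0,0,2],[0,0,0]],
    [0.25,[0,0,2],[0,0,0]],
    [0.22,[0,0,2],[0,0,0]],
    [0.18,[0,0,2],[0,0,0]],
    [0.15,[0,0,2],[0,0,0]],
    [0.15,[0,0,2],[0,0,0]],
  ],
  grip_force=20,
)

```text
time: 4.37
ee_pos: [659.2, 47.4, 203.7]
ee_rot: [0.0, -0.085, 0.996, -0.001]
wrist_force: [0.7, -1.8, 0.5]
opening: 22.0
gripper_force: 20.0
```

Call:
jog_arm(
  deltas=[
    [0.15,[0,0,0],[0,0,0]],
    [0.15,[0,0,0],[0,0,0]],
    [0.15,[0,0,0],[0,0,0]],
    [0.15,[0,0,0],[0,0,0]],
    [0.15,[0,0,0],[0,0,0]],
    [0.15,[0,0,0],[0,0,0]],
    [0.15,[0,0,0],[0,0,0]],
    [0.15,[0,0,0],[0,0,0]],
    [0.15,[0,0,0],[0,0,0]],
    [0.15,[0,0,0],[0,0,0]],
  ],
)

```text
time: 5.2
ee_pos: [659.2, 47.4, 203.7]
ee_rot: [0.0, -0.085, 0.996, -0.001]
wrist_force: [2.0, -5.5, 1.1]
opening: 21.4
gripper_force: 20.0
```

```bash
python3 -c "
from h import *
to([673.5,-40.5,204],190.1)"
```

```text
t 5.2 pos [659.2  47.4 203.7] yaw -170.25 tilt [ 0.001 -0.002 -1.   ] F [ 2.  -5.5  1.1] op 21.4 gf 20.0 q [-0.06  0.39  1.31 -0.    1.44 -1.8 ]
shift [  0.8 -89.1  -0.2] turn [-0.09  0.03 -0.35]
```

Call:
jog_arm(
  deltas=[
    [0.4,[0,0,0],[0,0,0]],
    [0.64,[0,0,0],[0,0,0]],
    [0.64,[0,0,0],[0,0,0]],
    [0.64,[0,0,0],[0,0,0]],
    [0.64,[0,0,-12],[0,0,0]],
    [0.64,[0,0,-24],[0,0,0]],
    [0.64,[0,0,-36],[0,0,0]],
    [0.64,[0,0,-48],[0,0,0]],
    [0.64,[0,0,-50],[0,0,0]],
    [0.64,[0,-20,-50],[0,0,0]],
  ],
)

```text
time: 6.03
ee_pos: [663.2, 31.6, 256.7]
ee_rot: [0.002, -0.087, 0.996, 0.001]
wrist_force: [0.6, -1.0, 0.7]
opening: 60.3
gripper_force: 0.0
```

Call:
jog_arm(
  deltas=[
    [0.64,[0,-15,0],[0,0,0]],
    [0.64,[0,-30,0],[0,0,0]],
    [0.64,[0,-45,0],[0,0,0]],
    [0.64,[0,-60,0],[0,0,0]],
    [0.64,[0,-70,0],[0,0,0]],
    [0.64,[0,-70,0],[0,0,0]],
    [0.64,[0,-70,0],[0,0,0]],
    [0.64,[0,-70,0],[0,0,0]],
    [0.64,[0,-70,6],[0,0,0]],
    [0.64,[0,-70,12],[0,0,0]],
  ],
)

```text
time: 6.87
ee_pos: [674.4, -39.5, 241.6]
ee_rot: [0.001, -0.086, 0.996, -0.0]
wrist_force: [0.2, -0.0, -0.5]
opening: 60.3
gripper_force: 0.0
```

```bash
python3 -c "
from h import *
to([674.5,-41.2,204],190.1)"
```

```text
t 6.87 pos [674.4 -39.5 241.6] yaw -170.16 tilt [ 0.001  0.    -1.   ] F [ 0.2 -0.  -0.5] op 60.3 gf 0.0 q [-0.19  0.4   1.23  0.    1.52 -1.93]
shift [ 0.2 -1.7 37.6] turn [-0.01  0.06 -0.26]
```

Call:
jog_arm(
  deltas=[
    [0.64,[0,-1,7],[0,0,0]],
    [0.64,[0,-1,14],[0,0,0]],
    [0.64,[0,-1,21],[0,0,0]],
    [0.64,[0,-1,28],[0,0,0]],
    [0.64,[0,-1,35],[0,0,0]],
    [0.64,[0,-1,37],[0,0,0]],
    [0.64,[0,-1,37],[0,0,0]],
    [0.64,[0,-1,37],[0,0,0]],
    [0.5,[0,-1,37],[0,0,0]],
    [0.42,[0,-1,37],[0,0,0]],
  ],
)

```text
time: 7.7
ee_pos: [674.7, -41.4, 205.2]
ee_rot: [0.001, -0.085, 0.996, -0.0]
wrist_force: [0.9, -0.4, -0.2]
opening: 50.2
gripper_force: 0.0
```

Call:
jog_arm(
  deltas=[
    [0.36,[0,0,0],[0,0,0]],
    [0.32,[0,0,0],[0,0,0]],
    [0.28,[0,0,0],[0,0,0]],
    [0.25,[0,0,0],[0,0,0]],
    [0.22,[0,0,0],[0,0,0]],
    [0.18,[0,0,0],[0,0,0]],
    [0.15,[0,0,0],[0,0,0]],
    [0.15,[0,0,0],[0,0,0]],
    [0.15,[0,0,0],[0,0,0]],
    [0.15,[0,0,0],[0,0,0]],
  ],
  grip_force=20,
)

```text
time: 8.53
ee_pos: [674.7, -41.3, 205.1]
ee_rot: [0.001, -0.085, 0.996, 0.0]
wrist_force: [0.3, 3.3, 4.4]
opening: 21.9
gripper_force: 20.0
```

```bash
python3 -c "
from h import *
to([617,-105,275],190.1)"
```

```text
t 8.53 pos [674.7 -41.3 205.1] yaw -170.22 tilt [ 0.001  0.    -1.   ] F [0.3 3.3 4.4] op 21.9 gf 20.0 q [-0.19  0.42  1.27  0.    1.45 -1.93]
shift [ 67.6 -53.  -70. ] turn [-0.    0.07 -0.32]
```

Call:
jog_arm(
  deltas=[
    [0.15,[0,0,0],[0,0,0]],
    [0.15,[0,0,0],[0,0,0]],
    [0.4,[0,0,0],[0,0,0]],
    [0.64,[0,0,0],[0,0,0]],
    [0.64,[0,0,0],[0,0,0]],
    [0.64,[0,0,0],[0,0,0]],
    [0.64,[0,0,-12],[0,0,0]],
    [0.64,[0,0,-26],[0,0,0]],
    [0.64,[0,0,-40],[0,0,0]],
    [0.64,[0,0,-55],[0,0,0]],
  ],
)

```text
time: 9.37
ee_pos: [674.2, -41.7, 260.5]
ee_rot: [-0.0, -0.085, 0.996, -0.0]
wrist_force: [-0.0, 0.0, 0.5]
opening: 60.2
gripper_force: 0.0
```

Call:
jog_arm(
  deltas=[
    [0.64,[7,-6,0],[0,0,0]],
    [0.64,[16,-14,0],[0,0,0]],
    [0.64,[28,-24,0],[0,0,0]],
    [0.64,[40,-34,0],[0,0,0]],
    [0.64,[52,-44,0],[0,0,0]],
    [0.64,[62,-50,0],[0,0,0]],
    [0.64,[68,-53,0],[0,0,0]],
    [0.64,[68,-53,0],[0,0,0]],
    [0.64,[68,-53,0],[0,0,0]],
    [0.64,[68,-53,0],[0,0,0]],
  ],
)

```text
time: 10.2
ee_pos: [616.5, -104.9, 259.6]
ee_rot: [0.0, -0.085, 0.996, 0.0]
wrist_force: [-1.1, 0.9, -0.5]
opening: 60.5
gripper_force: 0.0
```

Run:
```python
from h import *
to([617.5,-105,150],190.1)
p,d=snap('top','t2'); q,e=snap('side','s2')
a=cv2.resize(p[110:220,270:400,::-1],None,fx=3,fy=3,interpolation=2); b=cv2.resize(q[130:240,240:350,::-1],None,fx=3,fy=3,interpolation=2)
cv2.imwrite('pics/m2.png',np.hstack([a,b])[:, :800])
```

```text
t 10.2 pos [ 616.5 -104.9  259.6] yaw -170.21 tilt [ 0.  0. -1.] F [-1.1  0.9 -0.5] op 60.5 gf 0.0 q [-0.31  0.28  1.34  0.    1.52 -2.05]
shift [ -0.9  -0.3 109.6] turn [ 0.01  0.03 -0.31]
```

View pics/m2.png

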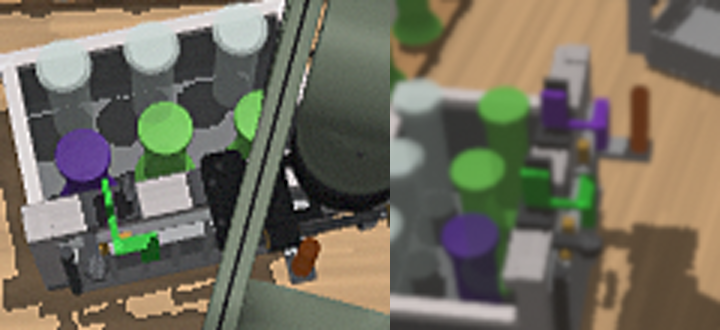

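The side crop shows both coloured tabs pulled in against their dark tabs (green (535,185), purple (553,108)), and the knob upright at (640,118). I'll confirm the tab gaps from depth.

Run:
```python
from h import *
u=np.array([-.174,.985])
for t in('side0','s2'):
    z=np.load(t+'.npz'); p,d=z['p'],z['d'].astype(float); W=world('side',d)
    hsv=cv2.cvtColor(p,cv2.COLOR_RGB2HSV); H,S,V=[hsv[...,i].astype(int) for i in range(3)]
    hi=(abs(W[...,0]-665)<25)&(abs(W[...,1]-5)<110)&(W[...,2]>214)&(W[...,2]<242)
    for nm,m in dict(green=(H>45)&(H<75)&(S>120),purple=(H>120)&(H<150)&(S>90)).items():
        print(t,nm,np.median((W[m&hi][:,:2]-[659.2,47.4])@u).round(1))
```

```text
side0 green 19.4
side0 purple -70.1
s2 green 8.9
s2 purple -81.0
```

Call:
jog_arm(
  deltas=[
    [0.64,[-1,0,12],[0,0,0]],
    [0.64,[-1,0,25],[0,0,0]],
    [0.64,[-1,0,38],[0,0,0]],
    [0.64,[-1,0,51],[0,0,0]],
    [0.64,[-1,0,64],[0,0,0]],
    [0.64,[-1,0,77],[0,0,0]],
    [0.64,[-1,0,90],[0,0,0]],
    [0.64,[-1,0,102],[0,0,0]],
    [0.64,[-1,0,107],[0,0,0]],
    [0.64,[-1,0,107],[0,0,0]],
  ],
)

```text
time: 11.13
ee_pos: [616.0, -104.6, 150.2]
ee_rot: [-0.002, -0.085, 0.996, 0.001]
wrist_force: [-0.8, -0.6, -1.1]
opening: 60.2
gripper_force: 0.0
```

```bash
python3 -c "
from h import *
to([617.5,-105,150],190.1)"
```

```text
t 11.13 pos [ 616.  -104.6  150.2] yaw -170.23 tilt [-0.004  0.001 -1.   ] F [-0.8 -0.6 -1.1] op 60.2 gf 0.0 q [-0.31  0.36  1.46 -0.    1.32 -2.05]
shift [-1.4 -0.7  0.2] turn [ 0.1  -0.19 -0.33]
```

Call:
jog_arm(
  deltas=[
    [0.5,[-1,0,0],[0,0,0]],
    [0.4,[-1,0,0],[0,0,0]],
    [0.3,[-1,0,0],[0,0,0]],
    [0.25,[-1,0,0],[0,0,0]],
    [0.2,[-1,0,0],[0,0,0]],
    [0.15,[-1,0,0],[0,0,0]],
    [0.1,[-1,0,0],[0,0,0]],
    [0.1,[-1,0,0],[0,0,0]],
    [0.1,[-1,0,0],[0,0,0]],
    [0.1,[-1,0,0],[0,0,0]],
  ],
  grip_force=40,
)

```text
time: 11.97
ee_pos: [618.5, -106.9, 152.9]
ee_rot: [0.0, -0.085, 0.996, -0.002]
wrist_force: [-0.3, -5.9, -1.0]
opening: 17.2
gripper_force: 40.0
```

```bash
cat > arc.py <<'E'
from h import *
# rows for opening the gate: shifts in the present tool axes; gate angle from a to b (deg)
import sys
K=np.array([617.3,-105.]); Y=np.radians(9.8); R2=lambda t:np.array([[np.cos(t),-np.sin(t)],[np.sin(t),np.cos(t)]])
Hg=K+R2(Y)@[44,195]
k=lambda a:Hg+R2(-np.radians(a))@(K-Hg)
def rows(a,b,n):
    p,R=pose(); print('hinge',Hg.round(1),'target end',k(b).round(1))
    v=p[:2]-Hg; v0=K-Hg; print('measured angle',np.degrees(np.arctan2(v0[1],v0[0])-np.arctan2(v[1],v[0])).round(1)%360,'radius',np.linalg.norm(v).round(1))
    for i in range(1,n+1):
        d=k(a+(b-a)*i/n)-k(a); print(R.inv().apply([*d,0]).round(1)[:2], round((b-a)*i/n,1))
a,b,n=map(float,sys.argv[1:]); rows(a,b,int(n))
E
python3 arc.py 0 22 10
```

```text
t 11.97 pos [ 618.5 -106.9  152.9] yaw -170.26 tilt [ 0.001 -0.004 -1.   ] F [-0.3 -5.9 -1. ] op 17.2 gf 40.0 q [-0.31  0.36  1.46 -0.    1.32 -2.05]
hinge [627.5  94.6] target end [543.3 -86.7]
measured angle 359.6 radius 201.8
[7.5 1.8] 2.2
[14.8  3.9] 4.4
[22.1  6.3] 6.6
[29.3  9. ] 8.8
[36.4 11.9] 11.0
[43.4 15.2] 13.2
[50.2 18.6] 15.4
[56.9 22.4] 17.6
[63.5 26.4] 19.8
[69.9 30.6] 22.0
```

Call:
jog_arm(
  deltas=[
    [0.1,[7.5,0.8,0],[0,0,2.2]],
    [0.1,[15,2.5,0],[0,0,4.4]],
    [0.1,[22,4.7,0],[0,0,6.6]],
    [0.1,[29,7.2,0],[0,0,8.8]],
    [0.1,[36,10,0],[0,0,11]],
    [0.1,[43,13.5,0],[0,0,13.2]],
    [0.1,[50,17,0],[0,0,15.4]],
    [0.1,[57,21,0],[0,0,17.6]],
    [0.1,[63.5,25,0],[0,0,19.8]],
    [0.1,[70,29,0],[0,0,22]],
  ],
)

```text
time: 12.8
ee_pos: [544.3, -88.3, 152.8]
ee_rot: [0.001, 0.107, 0.994, -0.0]
wrist_force: [0.1, 0.6, -0.5]
opening: 16.8
gripper_force: 40.0
```

```bash
sed -i 's/617.3,-105./617.8,-106.8/' arc.py; python3 arc.py 21.5 51.5 10
```

```text
t 12.8 pos [544.3 -88.3 152.8] yaw 167.66 tilt [ 0.001 -0.001 -1.   ] F [ 0.1  0.6 -0.5] op 16.8 gf 40.0 q [-0.32  0.21  1.66 -0.    1.28 -1.67]
hinge [628.   92.8] target end [465.4 -23.5]
measured angle 21.9 radius 199.5
[10.2  2.5] 3.0
[20.2  5.4] 6.0
[30.1  8.9] 9.0
[39.7 13. ] 12.0
[49.2 17.5] 15.0
[58.4 22.5] 18.0
[67.3 28. ] 21.0
[75.9 33.9] 24.0
[84.2 40.3] 27.0
[92.1 47.1] 30.0
```

Little force, and the gate is following. Next, through the detent.

Call:
jog_arm(
  deltas=[
    [0.1,[10,2.5,0],[0,0,3]],
    [0.1,[20,5.5,0],[0,0,6]],
    [0.1,[30,9,0],[0,0,9]],
    [0.1,[40,13,0],[0,0,12]],
    [0.1,[49,17.5,0],[0,0,15]],
    [0.1,[58,22.5,0],[0,0,18]],
    [0.1,[67,28,0],[0,0,21]],
    [0.1,[76,34,0],[0,0,24]],
    [0.1,[84,40,0],[0,0,27]],
    [0.1,[92,47,0],[0,0,30]],
  ],
)

```text
time: 13.63
ee_pos: [465.3, -21.8, 152.8]
ee_rot: [0.001, 0.362, 0.932, 0.001]
wrist_force: [4.1, 2.5, -2.2]
opening: 17.1
gripper_force: 40.0
```

```bash
python3 arc.py 51.5 81.5 10
```

```text
t 13.63 pos [465.3 -21.8 152.8] yaw 137.61 tilt [ 0.003  0.001 -1.   ] F [ 4.1  2.5 -2.2] op 17.1 gf 40.0 q [-0.23  0.02  1.86  0.    1.26 -1.07]
hinge [628.   92.8] target end [429.   73.4]
measured angle 51.9 radius 199.0
[10.2  2.4] 3.0
[20.2  5.4] 6.0
[30.1  8.9] 9.0
[39.7 12.9] 12.0
[49.2 17.4] 15.0
[58.4 22.4] 18.0
[67.3 27.9] 21.0
[75.9 33.8] 24.0
[84.2 40.2] 27.0
[92.2 47. ] 30.0
```

Call:
jog_arm(
  deltas=[
    [0.1,[10,2.5,0],[0,0,3]],
    [0.1,[20,5.5,0],[0,0,6]],
    [0.1,[30,9,0],[0,0,9]],
    [0.1,[40,13,0],[0,0,12]],
    [0.1,[49,17.5,0],[0,0,15]],
    [0.1,[58,22.5,0],[0,0,18]],
    [0.1,[67,28,0],[0,0,21]],
    [0.1,[76,34,0],[0,0,24]],
    [0.1,[84,40,0],[0,0,27]],
    [0.1,[92,47,0],[0,0,30]],
  ],
)

```text
time: 14.47
ee_pos: [430.0, 74.5, 152.8]
ee_rot: [0.002, 0.59, 0.807, 0.002]
wrist_force: [7.0, -0.4, -5.4]
opening: 17.5
gripper_force: 40.0
```

```bash
python3 arc.py 81.5 91.5 5
```

```text
t 14.47 pos [430.   74.5 152.8] yaw 107.63 tilt [ 0.006  0.    -1.   ] F [ 7.  -0.4 -5.4] op 17.5 gf 40.0 q [-0.03 -0.05  1.93  0.    1.25 -0.34]
hinge [628.   92.8] target end [428.7 108.2]
measured angle 81.8 radius 198.8
[6.8 1.6] 2.0
[13.5  3.4] 4.0
[20.2  5.4] 6.0
[26.8  7.7] 8.0
[33.3 10.2] 10.0
```

Call:
jog_arm(
  deltas=[
    [0.1,[6.8,2,0],[0,0,2]],
    [0.1,[13.5,4.2,0],[0,0,4]],
    [0.1,[20,6.5,0],[0,0,6]],
    [0.1,[27,9,0],[0,0,8]],
    [0.1,[33,11.5,0],[0,0,10]],
    [0.1,[33,11.5,0],[0,0,10]],
    [0.1,[33,11.5,0],[0,0,10]],
    [0.1,[33,11.5,0],[0,0,10]],
    [0.1,[33,11.5,0],[0,0,10]],
    [0.1,[33,11.5,0],[0,0,10]],
  ],
)

```text
time: 15.3
ee_pos: [429.7, 108.5, 152.8]
ee_rot: [0.001, 0.658, 0.753, 0.001]
wrist_force: [4.6, -1.0, -1.1]
opening: 17.5
gripper_force: 40.0
```

```bash
python3 arc.py 91.5 93.5 1
python3 - <<'E'
from h import *
p,d=snap('top','t3'); q,e=snap('side','s3')
cv2.imwrite('pics/m3.png',np.hstack([p[60:320,130:520,::-1],q[100:360,200:450,::-1]]))
E
```

```text
t 15.3 pos [429.7 108.5 152.8] yaw 97.78 tilt [ 0.002 -0.    -1.   ] F [ 4.6 -1.  -1.1] op 17.5 gf 40.0 q [ 0.05 -0.03  1.91 -0.    1.26 -0.08]
hinge [628.   92.8] target end [429.3 115.2]
measured angle 91.60000000000002 radius 198.9
[6.8 1.6] 2.0
```

View pics/m3.png

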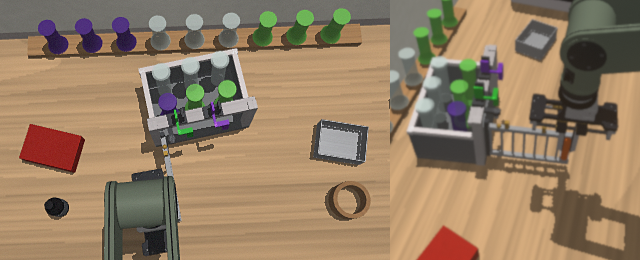

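The picture shows the gate standing at a right angle to the cage (side crop (490–570,145)). The gripper holds the orange knob at (568,148), and the tubes and table items are where they were. Handing in.

```bash
python3 -c "
from cell import manip
print(manip.sign_off())"
```

```text
the job is handed in; nothing more can be done
None
```

I squeezed the green catch home, then the purple one, swung the gate past its detent to about 92°, and handed in at about 15 s with the gripper still holding the knob at 40 N; the tubes and table items look undisturbed.

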